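# Clamp the lid of the leak-test pot evenly

### The job

Clamp the lid of the leak-test pot with its four clamping levers, tightening (clockwise from above) crosswise in two passes: after a lever always do the one opposite, then the other pair. In the first pass push each lever only half-way, until it points about straight out from the lid's middle; in the second push each to its stop by feel with the closed fingertips against its side (gripping it would overload it), holding it there for a moment with about 15 N and never more than 25 N on a lever. Leave the pinions and the ring gauge standing beside the pot alone.

Things in the scene. Friction and masses are not known exactly. Their poses are not given: they have to be found in the camera images.
- pot: Round aluminium test pot bolted to the bench, 188 mm in diameter (foot flange 210 mm), with a steel lid whose flat top face is 120 mm above the bench; a small brass-topped plug in the middle of the lid rises 22 mm above it. Origin on its axis at bench level, z up; it has four levers on the lid, in its +x, +y, -x and -y directions. Does not move.
- lever0: Black clamping lever on the lid, in the pot's +x direction. Origin: on its screw's vertical axis, at the lid's top face, 66 mm from the pot's axis; z up, x along the bar to its free end. Bar 12 mm wide, 14 mm tall, mid-height 34 mm above the lid, reaching 60 mm from the axis; hub 25 mm across, top 42 mm above the lid. Starts 0.5 to 1.2 rad anticlockwise of straight outward; stays where left.
- lever1: Black clamping lever on the lid, in the pot's +y direction. Origin: on its screw's vertical axis, at the lid's top face, 66 mm from the pot's axis; z up, x along the bar to its free end. Bar 12 mm wide, 14 mm tall, mid-height 34 mm above the lid, reaching 60 mm from the axis; hub 25 mm across, top 42 mm above the lid. Starts 0.5 to 1.2 rad anticlockwise of straight outward; stays where left.
- lever2: Black clamping lever on the lid, in the pot's -x direction. Origin: on its screw's vertical axis, at the lid's top face, 66 mm from the pot's axis; z up, x along the bar to its free end. Bar 12 mm wide, 14 mm tall, mid-height 34 mm above the lid, reaching 60 mm from the axis; hub 25 mm across, top 42 mm above the lid. Starts 0.5 to 1.2 rad anticlockwise of straight outward; stays where left.
- lever3: Black clamping lever on the lid, in the pot's -y direction. Origin: on its screw's vertical axis, at the lid's top face, 66 mm from the pot's axis; z up, x along the bar to its free end. Bar 12 mm wide, 14 mm tall, mid-height 34 mm above the lid, reaching 60 mm from the axis; hub 25 mm across, top 42 mm above the lid. Starts 0.5 to 1.2 rad anticlockwise of straight outward; stays where left.
- tip0 (a point): Point in the bar of lever0, 50 mm from its screw's axis, at mid-height (154 mm above the bench): push here, sideways. Turning takes a steady 4 to 5 N here. The stop lies 0.6 to 1.1 rad clockwise of straight outward, different for each lever and each time, not visible: there the push rises to 15 N within 1 to 2 mm of give.
- tip1 (a point): Point in the bar of lever1, 50 mm from its screw's axis, at mid-height (154 mm above the bench): push here, sideways. Turning takes a steady 4 to 5 N here. The stop lies 0.6 to 1.1 rad clockwise of straight outward, different for each lever and each time, not visible: there the push rises to 15 N within 1 to 2 mm of give.
- tip2 (a point): Point in the bar of lever2, 50 mm from its screw's axis, at mid-height (154 mm above the bench): push here, sideways. Turning takes a steady 4 to 5 N here. The stop lies 0.6 to 1.1 rad clockwise of straight outward, different for each lever and each time, not visible: there the push rises to 15 N within 1 to 2 mm of give.
- tip3 (a point): Point in the bar of lever3, 50 mm from its screw's axis, at mid-height (154 mm above the bench): push here, sideways. Turning takes a steady 4 to 5 N here. The stop lies 0.6 to 1.1 rad clockwise of straight outward, different for each lever and each time, not visible: there the push rises to 15 N within 1 to 2 mm of give.
- pinion_a: Loose steel pinion shaft standing upright on the bench, 66 mm tall, 42 mm across its teeth; origin at the centre of its foot. A bystander.
- pinion_b: A second pinion shaft like pinion_a. A bystander.
- ring_gauge: Loose steel ring lying flat on the bench, 70 mm across, 22 mm tall; origin at the centre of its underside. A bystander.

How it is judged:
By the outcome, as a careful person would: the job done as asked, in the order asked, and still so for the second after the job is handed in, with the robot touching nothing.
It also fails if it takes over 72 s, if anything falls off the work surface, if the arm or the gripper's body presses on something with over 40 N, if the wrist force passes 120 N, or if a joint passes its speed limit or range.

### The arm

A 7-joint arm with a two-finger parallel gripper is mounted at the origin on the work surface. World frame = base frame: x ahead of the robot, y to its left, z up, the work surface at z = 0. Lengths are in m, angles in rad, forces in N, time in s.
With the tool pointing down it reaches from about 0.4 to 0.925 m from the base axis. Payload 5.6 kg.
Tool frame: the origin (TCP) lies on the centre line of the jaws, within the pads' length; the fingertips stand robot.nose_length ahead of it and the grasp point (between the pads) lies 6 mm ahead of it (robot.nose_length is the distance from the TCP to the fingertips, in m); y points along the fingers, x is the direction in which the jaws open and shut, and the axes are right-handed (so a half turn about y gives the same grasp; the last joint's range is limited). The gripper opens to 85 mm and grips with 20 to 120 N. Pads are 22 mm wide; open, the fingers measure 114 mm over their backs; the gripper's body (76 mm by 85 mm) begins 54 mm behind the grasp point. The pads swing forward as they close: fully open they stand 13 mm farther back than shut.
Start: joints at [-1.287, 0.468, -0.012, 1.603, 0.006, 1.071, -0.056], TCP at [0.209, 0.616, 0.234] pointing down, gripper open.
Joint ranges: [-2.53, 2.53], [-0.31, 2.02], [-1.57, 1.55], [0.28, 2.44], [-1.29, 4.43], [0.15, 1.84], [-2.92, 2.92]. Speed limits (rad/s): [2.57, 2.57, 3.14, 3.14, 3.14, 3.14, 3.14].

### API

Orientations are given as a rotation vector (axis times angle).
In Python, from station import robot, eoat, planner, eyes, workorder gives the robot as it stands. Calls block until the motion is done:
- robot.move_to(position, orientation): joint-space move of the TCP to a pose.
- robot.move_linear(position, orientation=None, feed=0.15, max_force=None): straight line of the TCP; orientation=None keeps the orientation; feed is the mean speed in m/s. With max_force (N) it stops when the force on the tool has changed by that much, and returns True; else False.
- robot.move_j(angles): joint-space move.
- eoat.gripper_to(opening, strength=None): finger opening in m; strength is the grip in N (None keeps the last); returns when the fingers have stopped.
- robot.sleep(seconds).
- planner.solve_ik(position, orientation): joint angles nearest the present ones, or None.
- eyes.snapshot(name): name is "side" or "top"; returns a dict with "color" (384x512x3 uint8, blue, green, red), "camera_matrix" (3x3 intrinsics, pixels), "xyz" and "orientation" of the camera in the world. Camera axes: x right, y down, z forward; pixel columns grow to the right and rows downward; lengths in m; the calibration is good to about 2 mm. A picture is of the moment at which its call begins. There is no depth.
A pose or a line that the arm cannot do raises robot.Unreachable and nothing moves.
- workorder.sign_off(): hands the job in, once; it reports no verdict.
Trained networks look in the newest picture that a camera, given by its name, has taken for a name from the list of things; names that differ only in an ending like _2 or _b are one class to them, and where a whole thing is asked for, a point or a joint stands for the part that bears it (a point fixed in the world has none). Each returns a list of dicts, best first, with "confidence" (0 to 1); they miss things now and then, are a little off and sometimes report something else, mostly with a low value. They report only what shows in the picture. A call takes as long as a camera call.
- eyes.find_in(camera, target): "bbox" ([left, top, right, bottom] in pixels, round what is visible of it).
- eyes.masks_of(camera, target): "pixels" (384x512 bool, what is visible of it) and "bbox" ([left, top, right, bottom] in pixels, round what is visible of it).
- eyes.tip_of(camera, target): "centre" ([column, row] in pixels: a listed point, or the origin of a listed thing).
Readings, each from a call of its own:
- robot.read_t(): time.
- robot.read_qpos(): joint angles.
- robot.read_joint_vel(): joint speeds.
- robot.read_joint_efforts(): joint torques, N m.
- robot.read_tcp_pos(): TCP position.
- robot.read_ee_rot(): TCP orientation.
- robot.read_contact_force(): force on the tool from outside, world axes, zero at the start.
- robot.read_torque(): the same for the moment, N m.
- robot.read_width(): finger opening in m.
Only numpy, scipy, OpenCV 4.12 (cv2) and the standard library are available. Lean on these libraries where they do the work, as an engineer would, in place of code of your own. Each camera call takes 0.05 s, during which the arm holds its last target. There are 200 camera calls.

## Working session

There is one attempt and no reset: what is moved stays moved. The work goes in short steps, each a Python script; the robot and the scene stay as the last script left them, time stands still between calls to the robot, and variables do not carry over. Pictures are saved under pics/ and viewed, about 8 in all and at most 12, crops included, and the job is handed in when it is done.

```bash
ls; mkdir -p pics; cat > h.py <<'E'
from station import robot, eoat, planner, eyes, workorder
import numpy as np, cv2
from scipy.spatial.transform import Rotation as R
def cam(s):
    o=np.array(s["orientation"],float)
    M=o if o.shape==(3,3) else R.from_rotvec(o).as_matrix()
    return np.array(s["camera_matrix"]),np.array(s["xyz"]),M
def at_z(s,px,z):
    K,p,M=cam(s); d=M@np.linalg.solve(K,[px[0],px[1],1]); return p+d*(z-p[2])/d[2]
def proj(s,P):
    K,p,M=cam(s); c=K@(M.T@(np.array(P)-p)); return c[:2]/c[2]
E
python3 - <<'E'
from h import *
print(robot.nose_length, robot.read_t(), robot.read_tcp_pos(), robot.read_ee_rot(), robot.read_width(), robot.read_contact_force())
for n in("top","side"):
    s=eyes.snapshot(n); cv2.imwrite(f"pics/{n}0.png",s["color"]); print(n,s["xyz"],s["orientation"],s["camera_matrix"])
    for t in["pot"]+[f"{a}{i}" for a in("lever","tip") for i in range(4)]+["pinion_a","ring_gauge"]:
        z=.12 if "lever" in t else .154 if "tip" in t else 0
        for r in eyes.tip_of(n,t)[:3]: print(t,np.round(r["confidence"],2),np.round(r["centre"],1),np.round(at_z(s,r["centre"],z),4))
E
```

```text
pics
0.025 0.0 [0.20853854 0.61505327 0.23353102] [-1.34743791 -0.96416643  0.96643162] 0.0853764463457929 [ 0.10192107  0.70012829 -0.89212071]
top [0.51060408 0.01995756 0.82956748] [-2.15970863  2.18113456 -0.132109  ] [[374.41330988   0.         258.82291945]
 [  0.         374.41330988 189.65276291]
 [  0.           0.           1.        ]]
lever0 0.83 [284.3 189.4] [ 0.5888 -0.0375  0.12  ]
lever0 0.81 [238.5 185.4] [0.5973 0.0499 0.12  ]
lever0 0.58 [231.1 232.7] [0.5078 0.0642 0.12  ]
lever1 0.83 [284.3 189.4] [ 0.5888 -0.0375  0.12  ]
lever1 0.81 [238.5 185.4] [0.5973 0.0499 0.12  ]
lever1 0.58 [231.1 232.7] [0.5078 0.0642 0.12  ]
lever2 0.83 [284.3 189.4] [ 0.5888 -0.0375  0.12  ]
lever2 0.81 [238.5 185.4] [0.5973 0.0499 0.12  ]
lever2 0.58 [231.1 232.7] [0.5078 0.0642 0.12  ]
lever3 0.83 [284.3 189.4] [ 0.5888 -0.0375  0.12  ]
lever3 0.81 [238.5 185.4] [0.5973 0.0499 0.12  ]
lever3 0.58 [231.1 232.7] [0.5078 0.0642 0.12  ]
tip0 0.86 [234.9 265. ] [0.4509 0.0555 0.154 ]
tip0 0.83 [206.9 178.9] [0.6056 0.1058 0.154 ]
tip0 0.72 [309.1 241.9] [ 0.4901 -0.0775  0.154 ]
tip1 0.
[... 1479 characters left out ...]
4603 0.0518 0.154 ]
tip0 0.7 [271.  153.1] [0.6066 0.1063 0.154 ]
tip0 0.6 [220.6 217.4] [ 0.4856 -0.077   0.154 ]
tip1 0.71 [206.6 173. ] [0.4603 0.0518 0.154 ]
tip1 0.7 [271.  153.1] [0.6066 0.1063 0.154 ]
tip1 0.6 [220.6 217.4] [ 0.4856 -0.077   0.154 ]
tip2 0.71 [206.6 173. ] [0.4603 0.0518 0.154 ]
tip2 0.7 [271.  153.1] [0.6066 0.1063 0.154 ]
tip2 0.6 [220.6 217.4] [ 0.4856 -0.077   0.154 ]
tip3 0.71 [206.6 173. ] [0.4603 0.0518 0.154 ]
tip3 0.7 [271.  153.1] [0.6066 0.1063 0.154 ]
tip3 0.6 [220.6 217.4] [ 0.4856 -0.077   0.154 ]
pinion_a 0.55 [329.4 263.2] [ 0.7147 -0.0966  0.    ]
pinion_a 0.51 [202.8 190.9] [0.4388 0.1554 0.    ]
ring_gauge 0.9 [289.5 294.6] [ 0.6147 -0.1636  0.    ]
```

```bash
python3 - <<'E'
import cv2,numpy as np
a=cv2.imread("pics/top0.png")[90:310,150:390];b=cv2.imread("pics/side0.png")[110:330,150:390]
cv2.imwrite("pics/v1.png",cv2.resize(np.hstack([a,b]),(800,367),interpolation=cv2.INTER_CUBIC))
E
```

```text
(no output)
```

View pics/v1.png

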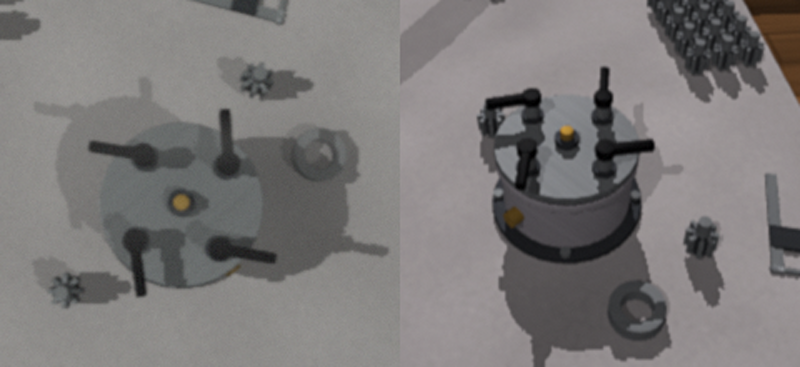

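The top view shows four levers, with hubs at full-image pixels of about (237,183), (287,188), (282,239) and (231,234). Each bar points anticlockwise of outward. The brass plug is at about (258,211), the pinions at (304,138) and (190,263), and the ring at (341,182). Next I'll fit the pot pose and lever angles.

```bash
cat > fit.py <<'E'
from h import *
from scipy.optimize import least_squares
def look(p0=None,th0=None):
    D=[]
    for n in("top","side"):
        s=eyes.snapshot(n)
        for t,z in(("lever0",.12),("tip0",.154)):
            for r in eyes.tip_of(n,t)[:6]:
                if r["confidence"]>.3: D.append((s,t[:3],np.array(r["centre"]),at_z(s,r["centre"],z)[:2],r["confidence"]))
    def model(v):
        h=[v[:2]+.066*np.array([np.cos(v[2]+k*np.pi/2),np.sin(v[2]+k*np.pi/2)]) for k in range(4)]
        t=[h[k]+.05*np.array([np.cos(a:=v[2]+k*np.pi/2+v[3+k]),np.sin(a)]) for k in range(4)]
        return h,t
    def res(v):
        h,t=model(v); o=[]
        for s,k,c,w,_ in D:
            L=h if k=="lev" else t
            o.append(min((w-l for l in L),key=np.linalg.norm)*1000)
        o.append((np.array(v[3:])-0.85)*.5 if th0 is None else (np.array(v[3:])-th0)*.5)
        return np.concatenate(o)
    best=min((least_squares(res,[*(p0 if p0 is not None else (.547,.011,y)),*([.85]*4 if th0 is None else th0)],loss="soft_l1",f_scale=3) for y in(-.9,-.7,-.5)),key=lambda r:r.cost)
    for (s,k,c,w,q),e in zip(D,res(best.x)[:2*len(D)].reshape(-1,2)): print(k,round(q,2),np.round(w,3),np.round(e,1))
    return best.x
E
python3 - <<'E'
from fit import *
v=look(); print(np.round(v,4)); np.save("pose.npy",v); print(robot.read_t())
M=R.from_rotvec(robot.read_ee_rot()).as_matrix(); print(np.round(M,2))
# ik check: tool z = sgn*n
for k in range(4):
  for sg in(1,-1):
    out=[]
    for th in(1.,.5,0,-.5,-1.1):
        a=v[2]+k*np.pi/2+th; u=np.array([np.cos(a),np.sin(a)]); n=np.array([np.sin(a),-np.cos(a)])
        p=v[:2]+.066*np.array([np.cos(v[2]+k*np.pi/2),np.sin(v[2]+k*np.pi/2)])+.05*u-.017*n
        z=sg*np.array([*n,0]);y=np.array([0,0,-1.]);x=np.cross(y,z)
        q=planner.solve_ik([*p,.172],R.from_matrix(np.c_[x,y,z]).as_rotvec())
        out.append(None if q is None else (round(q[6],2),round(q[4],2)))
    print(k,sg,out)
E
```

```text
lev 0.83 [0.598 0.053] [-1.   0.2]
lev 0.77 [ 0.494 -0.027] [-1.7  1.9]
lev 0.76 [ 0.588 -0.042] [-0.6 -2.7]
lev 0.62 [0.506 0.062] [-0.6 -1.3]
tip 0.89 [0.452 0.055] [-5.1 -1.1]
tip 0.77 [ 0.495 -0.077] [0.1 2.5]
tip 0.6 [0.612 0.099] [ 2.3 -2.4]
tip 0.55 [ 0.637 -0.037] [-1.3  5.5]
lev 0.87 [ 0.493 -0.03 ] [-3.  -0.9]
lev 0.87 [ 0.592 -0.036] [3.4 3.5]
lev 0.69 [0.601 0.053] [ 2.1 -0.4]
lev 0.53 [0.508 0.06 ] [ 1.6 -3.4]
lev 0.31 [0.461 0.094] [-45.   30.8]
tip 0.89 [0.462 0.057] [5.1 1.1]
tip 0.65 [ 0.641 -0.042] [2.6 0.2]
tip 0.55 [0.606 0.102] [-3.6 -0.2]
tip 0.41 [ 0.663 -0.198] [  24.4 -156.2]
[ 0.5474  0.0119 -2.467   0.8697  0.8488  0.6722  1.049 ]
1.5
[[ 0.32  0.   -0.95]
 [ 0.95  0.    0.32]
 [ 0.   -1.   -0.  ]]
0 1 [(np.float64(2.0), np.float64(-0.25)), (np.float64(1.52), np.float64(-0.25)), (np.float64(1.0), np.float64(-0.24)), (np.float64(0.45), np.float64(-0.22)), (np.float64(-0.22), np.float64(-0.21))]
0 -1 [(np.float64(-0.88), np.float64(-0.52)), (np.float64(-1.31), np.float64(-0.57)), (np.float64(-1.64), np.float64(-0.72)), (np.float64(-2.21), np.float64(-0.67)), (
[... 546 characters left out ...]
 np.float64(-0.96)), (np.float64(-2.38), np.float64(-0.97)), (np.float64(2.6), np.float64(-0.01))]
2 -1 [(np.float64(1.55), np.float64(-0.12)), (np.float64(1.12), np.float64(-0.2)), (np.float64(0.7), np.float64(-0.28)), (np.float64(0.29), np.float64(-0.36)), (np.float64(-0.2), np.float64(-0.43))]
3 1 [(np.float64(0.13), np.float64(-0.18)), (np.float64(-0.42), np.float64(-0.19)), (np.float64(-0.94), np.float64(-0.22)), (np.float64(-1.4), np.float64(-0.29)), (np.float64(-1.5), np.float64(-0.82))]
3 -1 [(np.float64(-2.48), np.float64(-0.69)), (np.float64(2.56), np.float64(-0.04)), (np.float64(2.03), np.float64(-0.06)), (np.float64(1.54), np.float64(-0.09)), (np.float64(1.0), np.float64(-0.15))]
```

```bash
cat > push.py <<'E'
from h import *
V=np.load("pose.npy"); SG=[1,-1,-1,1]; Z,ZU,D=.170,.222,.017
def hub(k): a=V[2]+k*np.pi/2; return V[:2]+.066*np.array([np.cos(a),np.sin(a)])
def un(k,th): a=V[2]+k*np.pi/2+th; return np.array([np.cos(a),np.sin(a)]),np.array([np.sin(a),-np.cos(a)])
def pose(k,th,d=D,z=Z):
    u,n=un(k,th); zt=SG[k]*np.array([*n,0]); y=np.array([0,0,-1.])
    return [*(hub(k)+.05*u-d*n),z], R.from_matrix(np.c_[np.cross(y,zt),y,zt]).as_rotvec()
def angle():  # of the lever against the finger, given the present TCP and lever k
    pass
def lev_angle(k):
    w=np.array(robot.read_tcp_pos())[:2]-hub(k); a=np.arctan2(w[1],w[0])-np.arcsin(D/np.linalg.norm(w))-V[2]-k*np.pi/2
    return (a+np.pi)%(2*np.pi)-np.pi
def force(m=5):
    f=[]
    for _ in range(m): f.append(robot.read_contact_force()); robot.sleep(.01)
    return np.mean(f,0)
def press(k,th,F0): return -(force()-F0)[:2]@un(k,th)[1]
def engage(k,th,back=.012,lim=3.):
    robot.move_to(*pose(k,th,D+back,ZU)); robot.move_linear(pose(k,th,D+back)[0],feed=.12); robot.sleep(.1)
    F0=force(8)
    hit=robot.move_linear(pose(k,th,D-.012)[0],feed=.03,max_force=lim)
    a=lev_angle(k); print(f"lever{k} exp {th:.3f} hit {hit} at {a:.3f} F {press(k,th,F0):.1f} t {robot.read_t():.1f}")
    return hit,a,F0
def leave(k,th):
    p=np.array(robot.read_tcp_pos()); n=un(k,th)[1]
    p[:2]-=.010*n; robot.move_linear(p,feed=.08); p[2]=ZU; robot.move_linear(p,feed=.15)
def half(k,th):
    hit,a,F0=engage(k,th)
    if not hit: leave(k,th); return
    m=int(np.ceil(a/.25)); fs=[]
    for t in np.linspace(a,0,m+1)[1:]:
        g=robot.move_linear(*pose(k,t),feed=.05,max_force=12); fs.append(round(float(press(k,t,F0)),1))
        if g: print("guard!"); break
    print("F",fs,"final",round(lev_angle(k),3)); leave(k,lev_angle(k)); print("t",robot.read_t())
E
python3 - <<'E'
from push import *
s=eyes.snapshot("top"); print(at_z(s,(258.6,211.2),.142)); s=eyes.snapshot("side"); print(at_z(s,(250.2,189.2),.142))
eoat.gripper_to(0,60); 
f=np.array([robot.read_contact_force() for _ in range(10)]); print(f.mean(0),f.std(0),robot.read_width(),robot.read_t())
p,o=pose(0,.87,.029,.3); robot.move_to([.5,.12,.3],o); print(robot.read_t())
half(0,V[3])
s=eyes.snapshot("top"); cv2.imwrite("pics/t1.png",s["color"])
cv2.imwrite("pics/v2.png",cv2.resize(s["color"][90:310,150:390],None,fx=2.5,fy=2.5,interpolation=cv2.INTER_CUBIC))
E
```

```text
[0.54657518 0.01225961 0.142     ]
[0.54976286 0.00609418 0.142     ]
[ 0.61359513 -0.3368924  -0.53778046] [1.11022302e-16 0.00000000e+00 1.11022302e-16] -0.0003009344249917787 2.3667
4.4417
lever0 exp 0.870 hit False at 0.628 F 0.2 t 7.0
```

View pics/v2.png

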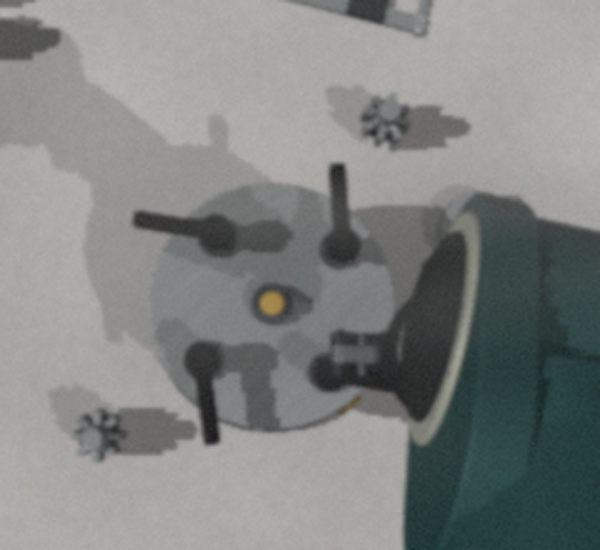

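The gripper sits over lever0 (hub at about (330,372) in the crop) without having touched it. My angle guess was too high. The other three bars are unmoved. I'll re-measure the angles from the pixels in this picture and try again.

```bash
sed -i 's/D-.012)\[0\],feed=.03/D-.022)[0],feed=.03/; s/back=.012/back=.014/' push.py; sed -i '/^def angle/,+1d' push.py
cat > aft.py <<'E'
E
python3 - <<'E'
from push import *
s=eyes.snapshot("top")
px={0:((220,248),(275,258)),1:((228,163),(225,110)),2:((145,155),(92,147)),3:((135,240),(141,294))}
for k,(h,e) in px.items():
    H,E=[at_z(s,(np.array(q)/1.667+[150,90]),z)[:2] for q,z in((h,.162),(e,.158))]
    w=E-H; print(k,H-hub(k),np.linalg.norm(w),(np.arctan2(w[1],w[0])-V[2]-k*np.pi/2+np.pi)%(2*np.pi)-np.pi)
half(0,.70)
s=eyes.snapshot("top"); cv2.imwrite("pics/v3.png",cv2.resize(s["color"][90:310,150:390],None,fx=2.5,fy=2.5,interpolation=cv2.INTER_CUBIC))
E
```

```text
0 [0.00052584 0.00099243] 0.05991009109210254 0.7065512647092174
1 [-0.0015042   0.00112024] 0.0588911179171353 0.9275572680908084
2 [-0.0023291  -0.00229465] 0.058414274794845046 0.7280073354150778
3 [-0.00041065 -0.001639  ] 0.05714124636053507 1.0007023401151036
lever0 exp 0.700 hit False at 0.259 F -0.4 t 10.3
```

View pics/v3.png

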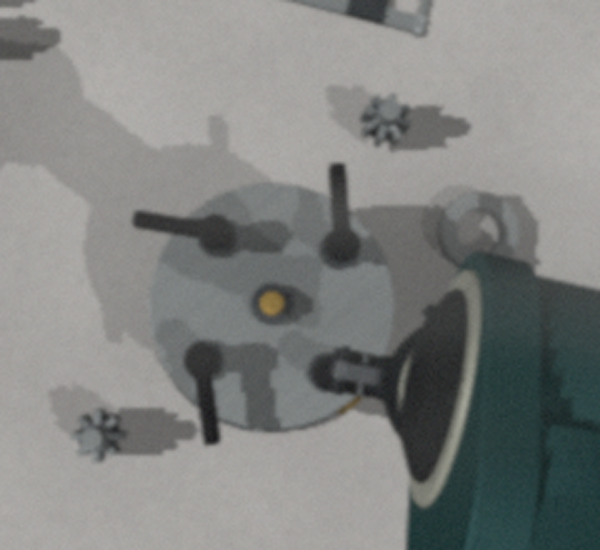

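The gripper still covers lever0's bar, so I can't tell whether it passed over it or pushed it. I'll lift clear and take a side view.

```bash
python3 - <<'E'
from push import *
print(robot.read_tcp_pos(),robot.read_width(),robot.read_t())
p,o=pose(0,.7,D,ZU); print(p, robot.read_ee_rot(),o)
a=eyes.snapshot("side")["color"]
robot.move_linear([.547,.012,.29],feed=.2)
b=eyes.snapshot("top")["color"]
cv2.imwrite("pics/v4.png",cv2.resize(np.hstack([a[60:280,150:390],b[90:310,150:390]]),None,fx=1.66,fy=1.66,interpolation=cv2.INTER_CUBIC))
E
```

```text
[ 0.49040984 -0.07918232  0.22120317] 0.00015095358255316681 11.1583
[np.float64(0.5027484325590298), np.float64(-0.0817160422796473), 0.222] [-1.29445687 -1.06270395  1.0641449 ] [-1.29563911 -1.0634294   1.0634294 ]
```

View pics/v4.png

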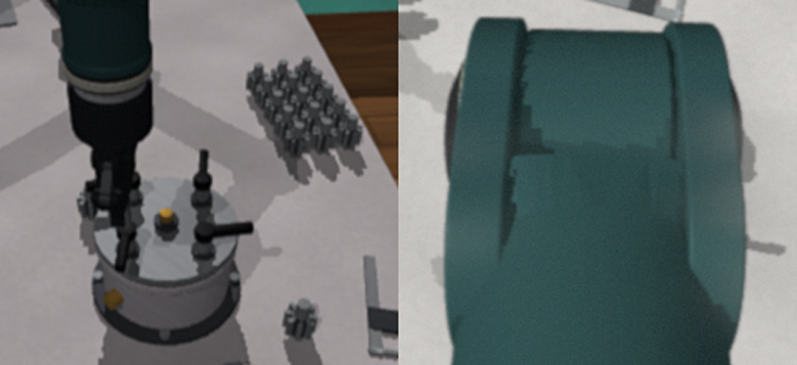

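```bash
python3 - <<'E'
from push import *
s=eyes.snapshot("side")
f=lambda P:(proj(s,P)-[150,60])*1.66
print("tip then",f([.4904,-.0792,.1962]),f([.4904,-.0792,.2212]))
for th in(.7,.3): 
  e=hub(0)+.06*un(0,th)[0]; print(th,"lever hub,end",f([*hub(0),.158]),f([*e,.158]))
for i,n in((25,.145),): pass
p=pose(0,.7,D-.022)[0]; print("tip when pushed",f([p[0],p[1],.145]),p)
robot.move_to([.5,.25,.3],pose(0,.7)[1])
a=eyes.snapshot("side")["color"];b=eyes.snapshot("top")["color"]
cv2.imwrite("pics/v5.png",cv2.resize(np.hstack([a[110:280,150:350],b[150:320,190:390]]),None,fx=2,fy=2,interpolation=cv2.INTER_CUBIC))
print(robot.read_t())
E
```

```text
tip then [119.52019012 236.97391076] [118.28852059 220.81021222]
0.7 lever hub,end [124.13691336 228.51781341] [116.02611764 266.51759148]
0.3 lever hub,end [124.13691336 228.51781341] [ 96.30715531 261.74354374]
tip when pushed [113.77159489 267.00432639] [np.float64(0.4811706582627392), np.float64(-0.07742656021087246), 0.17]
13.15
```

View pics/v5.png

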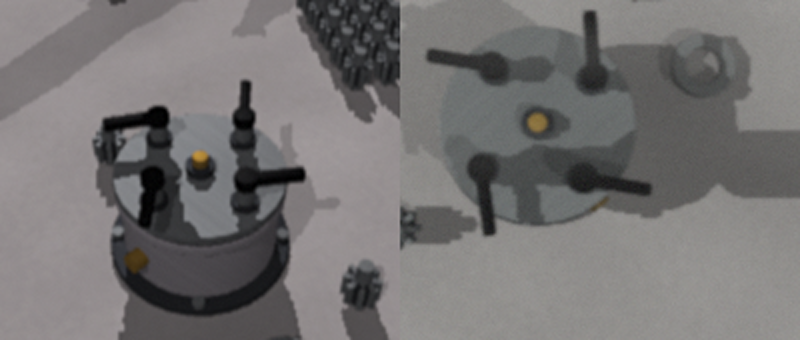

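Lever0 has not moved: its side-crop hub is at (153,178) and its bar end at (147,223). The fingers must have passed over it, so I'll check their actual height beside the bar.

```bash
python3 - <<'E'
from push import *
robot.move_to(*pose(0,.7,D+.016,ZU)); robot.move_linear(pose(0,.7,D+.016)[0],feed=.15)
p=robot.read_tcp_pos(); print(p,robot.read_t(),robot.read_contact_force(),robot.read_width())
s=eyes.snapshot("side"); a=s["color"]; f=lambda P:(proj(s,P)-[190,140])*6
print("tcp",f(p),"tip",f([p[0],p[1],p[2]-.025]),"tip+20",f([p[0],p[1],p[2]-.005]))
cv2.imwrite("pics/v6.png",cv2.resize(a[140:240,190:290],None,fx=6,fy=6,interpolation=cv2.INTER_CUBIC))
E
```

```text
[ 0.51885564 -0.08428713  0.17021525] 14.95 [ 0.69017964 -0.57980263 -0.35639554] 6.885563421346227e-05
tcp [288.97067273 439.95880337] tip [290.71655468 492.58680296] tip+20 [289.32685189 450.69549536]
```

View pics/v6.png

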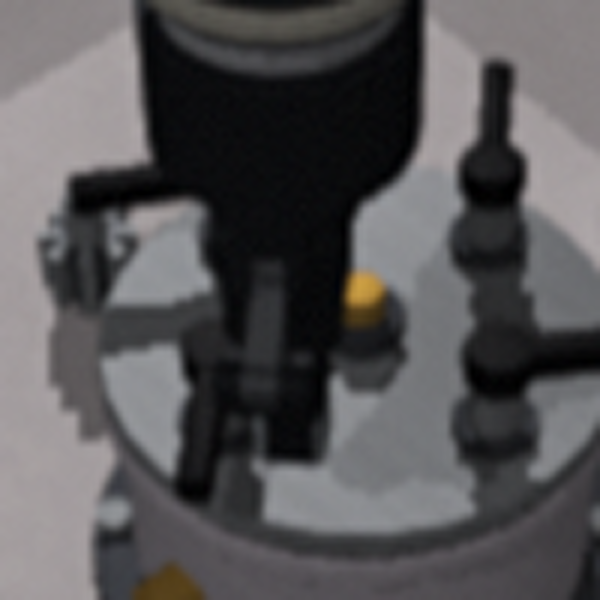

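The fingertips end at about row 455 in the crop, but 25 mm of nose puts them at row 493. They are about 18 mm higher than nominal and were clearing the bar's top. I'll lower the TCP by 18 mm, which is still clear of the lid even if the nominal length were right, and push lever0.

```bash
sed -i 's/Z,ZU,D=.170,.222,.017/Z,ZU,D=.152,.205,.017/; s/D-.022)\[0\],feed=.03/D-.014)[0],feed=.03/; s/back=.014/back=.011/; s/feed=.12); robot.sleep(.1)/feed=.2); robot.sleep(.05)/; s/feed=.05,max_force=12/feed=.07,max_force=12/; s/p,feed=.08); p\[2\]=ZU; robot.move_linear(p,feed=.15)/p,feed=.1); p[2]=ZU; robot.move_linear(p,feed=.25)/' push.py
sed -i 's/^    robot.move_to(\*pose(k,th,D+back,ZU)); /    if not here: robot.move_to(*pose(k,th,D+back,ZU))\n    /; s/lim=3.)/lim=3.,here=False)/; s/def half(k,th):/def half(k,th,**kw):/; s/engage(k,th)$/engage(k,th,**kw)/' push.py
python3 - <<'E'
from push import *
half(0,.70,here=True,back=.016)
p=robot.read_tcp_pos(); print(p)
E
```

```text
lever0 exp 0.700 hit True at 0.706 F 0.4 t 16.0
F [1.5, 2.2, 2.6] final 0.004
t 17.8917
[ 0.47390051 -0.0812806   0.20569189]
```

Contact came at 0.706 rad, exactly as predicted. Next come levers 2, 1 and 3.

```bash
python3 - <<'E'
from push import *
half(2,.71)
half(1,.92)
half(3,1.0)
s=eyes.snapshot("top"); cv2.imwrite("pics/t2.png",s["color"]); s2=eyes.snapshot("side")
cv2.imwrite("pics/v7.png",cv2.resize(np.hstack([s["color"][120:290,180:380],s2["color"][110:280,150:350]]),None,fx=2,fy=2,interpolation=cv2.INTER_CUBIC))
E
```

```text
lever2 exp 0.710 hit True at 0.685 F -0.3 t 19.9
F [2.0, 2.2, 2.6] final 0.004
t 21.7417
lever1 exp 0.920 hit True at 0.914 F -0.1 t 23.4
F [2.2, 1.9, 1.8, 1.4] final -0.001
t 25.6417
lever3 exp 1.000 hit True at 1.003 F 0.4 t 27.5
F [1.7, 2.1, 1.6, 1.2, 0.8] final -0.003
t 30.1
```

View pics/v7.png

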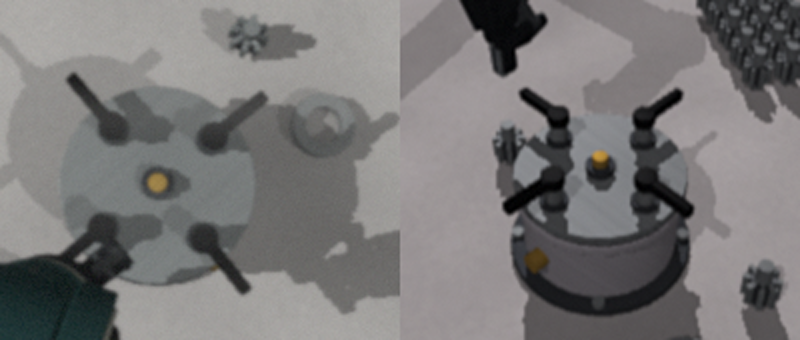

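All four bars point straight out in both views, and the bystanders are untouched. The second pass starts with lever 0.

```bash
cat > full.py <<'E'
from push import *
def full(k,T=15.5):
    hit,a,F0=engage(k,0.,back=.006)
    if not hit: print("no contact"); leave(k,0); return
    t=a
    for t,fd,mf in [(-.22,.06,10),(-.45,.06,10)]+[(x,.016,8) for x in np.arange(-.55,-1.3,-.1)]:
        g=robot.move_linear(*pose(k,t),feed=fd,max_force=mf); F=press(k,lev_angle(k),F0)
        if g or F>7: break
    a=lev_angle(k); n=un(k,a)[1]; c=np.array(robot.read_tcp_pos()); print(f"stop {g} at {a:.3f} F {F:.1f}"); log=[]
    for i in range(14):
        if abs(F-T)<1: break
        c[:2]+=np.clip((T-F)/14000,-.0005,.0005)*n
        robot.move_linear(c,feed=.01,max_force=9); F=press(k,a,F0); log.append(round(float(F),1))
    h=[]
    for i in range(4): robot.sleep(.15); h.append(round(float(press(k,a,F0)),1))
    print("servo",log,"hold",h,"angle",round(lev_angle(k),3))
    p=np.array(robot.read_tcp_pos()); p[:2]-=.008*n; robot.move_linear(p,feed=.06); robot.sleep(.05)
    print("free F",round(float(press(k,a,F0)),1)); p[2]=ZU; robot.move_linear(p,feed=.25); print("t",robot.read_t())
E
python3 -c "
from full import *
full(0)"
```

```text
lever0 exp 0.000 hit True at -0.023 F 0.8 t 32.6
stop False at -0.914 F 8.8
servo [6.0, 7.0, 8.4, 9.3, 11.1, 11.6, 12.0, 12.8, 13.5, 13.8, 14.1, 14.5, 14.4, 14.8] hold [15.0, 14.6, 14.7, 14.6] angle -0.919
free F 0.1
t 41.775
```

Lever0 held at 14.7 N with a sensor bias of 0.1 N, but it took 9 s. The measured stiffness is only about 3 N per mm commanded, so larger servo steps are safe.

```bash
sed -i 's/(T-F)\/14000,-.0005,.0005/(T-F)\/4500,-.0014,.0014/; s/feed=.01,max_force=9/feed=.02,max_force=9/; s/(x,.016,8)/(x,.025,8)/; s/range(4): robot/range(3): robot/' full.py
python3 -c "
from full import *
full(2)"
```

```text
lever2 exp 0.000 hit True at -0.015 F 0.4 t 43.7
stop True at -0.951 F 1.3
servo [5.2, 7.2, 9.6, 11.7, 12.9, 13.9, 14.7] hold [14.3, 14.8, 14.8] angle -0.964
free F -0.5
t 50.2667
```

```bash
sed -i 's/(T-F)\/4500,-.0014,.0014/(T-F)\/3000,-.0025,.0025/; s/feed=.02,max_force=9/feed=.03,max_force=9/' full.py
python3 -c "
from full import *
full(1)"
```

```text
lever1 exp 0.000 hit True at -0.023 F -0.3 t 51.8
stop True at -0.653 F 1.6
servo [1.6, 2.0, 1.8, 1.9, 1.4, 2.0, 1.8, 2.3, 2.2, 2.0, 2.0, 1.9, 1.4, 1.5] hold [1.3, 1.2, 1.0] angle -0.644
free F 0.1
t 59.6
```

Lever1's stop is at about -0.65 rad. The arm is stiffer along this push direction, so my larger steps kept tripping the guard and the hold never built up. 12 s remain. I'll re-press lever1 with an adaptive servo (lever3 hasn't been touched yet, so the order still holds), then do lever3 the lean way.

```bash
cat > quick.py <<'E'
from push import *
def P(n,F0,m=3): return float(-(force(m)-F0)[:2]@n)
def servo_hold(n,F0,T=15.,tmax=99):
    c=np.array(robot.read_tcp_pos()); F=P(n,F0); K=5.; st=.0007; log=[(round(F,1))]
    for i in range(12):
        if abs(F-T)<1.2 or robot.read_t()>tmax: break
        c[:2]+=st*n; g=robot.move_linear(c,feed=.02,max_force=10); Fn=P(n,F0); log.append((round(st*1e3,2),round(Fn,1),g))
        if g: c=np.array(robot.read_tcp_pos()); st=abs(st)/2; F=Fn; continue
        if abs(st)>2e-4: K=float(np.clip((Fn-F)/st/1000,2,15))
        F=Fn; st=float(np.clip(.85*(T-F)/K/1000,-.001,.0015))
    h=[]
    for i in range(3): robot.sleep(.15); h.append(round(P(n,F0,1),1))
    print(log,"hold",h)
E
python3 - <<'E'
from quick import *
k,a=1,-.645; n=un(k,a)[1]; p=np.array(robot.read_tcp_pos()); p[2]=Z
robot.move_linear(p,feed=.25); F0=force(3); q=p.copy(); q[:2]+=.012*n
print(robot.move_linear(q,feed=.03,max_force=5),robot.read_t())
servo_hold(n,F0); print(lev_angle(k),robot.read_t())
robot.move_linear(p,feed=.1); print("free",P(n,F0)); p[2]=ZU; robot.move_linear(p,feed=.3); print(robot.read_t())
E
```

```text
True 60.3583
[2.7, (0.7, 2.7, False), (1.5, 6.3, False), (1.5, 10.7, False), (1.25, 14.6, False)] hold [13.8, 15.1, 14.1]
-0.6554565225213009 61.9583
free -0.3718110488408756
62.5917
```

Lever1 is now held at 14–15 N. Lever3 is last.

```bash
sed -i 's/st=.0007; log/st=.0012; log/' quick.py; python3 - <<'E'
from quick import *
k=3; robot.move_to(*pose(k,0.,D+.005,ZU)); robot.move_linear(pose(k,0.,D+.005)[0],feed=.25); F0=force(3); print(robot.read_t())
for t,fd,mf in [(-.25,.07,12),(-.48,.07,10)]+[(x,.03,8) for x in np.arange(-.63,-1.3,-.15)]:
    g=robot.move_linear(*pose(k,t),feed=fd,max_force=mf); a=lev_angle(k); n=un(k,a)[1]; F=P(n,F0,2); print(round(a,3),g,round(F,1))
    if g or F>7: break
print(robot.read_t()); servo_hold(n,F0,tmax=70.2); print(lev_angle(k),robot.read_t())
p=np.array(robot.read_tcp_pos()); p[:2]-=.008*n; robot.move_linear(p,feed=.1); print("free",P(n,F0,2),robot.read_t())
E
```

```text
63.9083
-0.267 False -0.2
-0.481 False 1.9
-0.622 False 3.5
-0.708 True 1.9
65.475
[1.8, (1.2, 5.0, False), (1.5, 9.8, False), (1.41, 13.1, False), (0.7, 15.3, False)] hold [14.2, 14.8, 14.5]
-0.7186569826784712 67.075
free 0.24475184476163753 67.3667
```

```bash
python3 - <<'E'
from h import *
s=eyes.snapshot("side"); b=eyes.snapshot("top"); print(robot.read_t(),robot.read_contact_force())
cv2.imwrite("pics/v8.png",cv2.resize(np.hstack([b["color"][110:290,160:380],s["color"][110:290,150:370]]),(800,327),interpolation=cv2.INTER_CUBIC))
E
```

```text
67.4667 [ 0.12118742 -0.46248369  0.31861359]
```

View pics/v8.png

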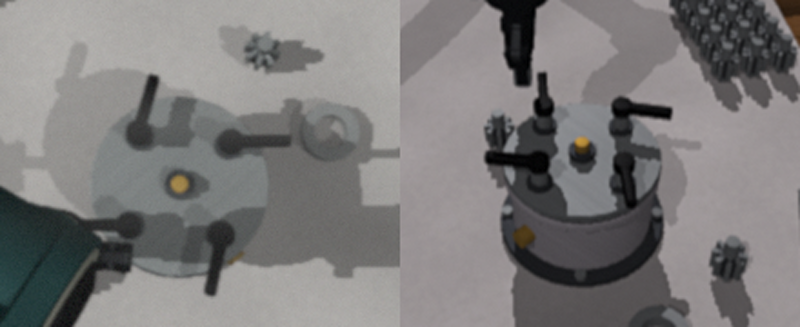

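All four levers are turned clockwise past outward to their stops. The bystanders stand where they were, and the fingers are clear of lever3.

```bash
python3 -c "
from h import *
workorder.sign_off(); print(robot.read_t())"
```

```text
the job is handed in; nothing more can be done
the job is handed in; nothing more can be done
```

All four levers are clamped to their stops and the job is handed in; the clock read 67.5 s just before sign-off, against the 72 s limit. Both passes went crosswise in the order 0, 2, 1, 3.

| Lever | After first pass (rad from straight out) | Stop (rad clockwise of straight out) | Hold force (N) |
|---|---|---|---|
| 0 | 0.004 | 0.92 | 14.6–15.0 |
| 2 | 0.004 | 0.96 | 14.3–14.8 |
| 1 | -0.001 | 0.66 | 13.8–15.1 |
| 3 | -0.003 | 0.72 | 14.2–14.8 |

The holds lasted about 0.5–0.8 s. After I backed off each lever, the force reading was within about ±0.5 N of zero.

**Final picture:** it shows all four levers turned clockwise past straight out. The pinions and the ring gauge look where they were, and the fingers are clear of lever3.

**What went wrong along the way:**
- **Passes over lever0:** my first two approaches went over the bar without touching it. In the picture the fingertips were about 18 mm higher than `robot.nose_length` implies, so I lowered the tool.
- **Lever1's first press:** the 9 N force guard kept tripping at the stop, so the hold only reached 1–2 N. I pressed it again to about 14–15 N before starting lever3, so the order still holds.
- **Peak forces:** I read force only after each step, so brief peaks weren't recorded. The guards were set to keep them under 25 N, but I didn't measure that directly.

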